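Sniff the cover gasket of a vacuum chamber for leaks

ROBOT

A 6-joint arm with a two-finger parallel gripper is mounted at the origin on the work surface. World frame = base frame: x ahead of the robot, y to its left, z up, the work surface at z = 0. Lengths are in m, angles in rad, forces in N, time in s.
With the tool pointing down it reaches from about 0.35 to 0.8 m from the base axis. Payload 7.3 kg.
Tool frame: the origin (TCP) lies midway between the tips of the shut fingers; the grasp point (between the pads) lies 19 mm behind it; z points along the fingers, y is the line along which they close (so a half turn about z gives the same grasp; the last joint's range is limited). The gripper opens to 85 mm and grips with 20 to 120 N. Pads are 22 mm wide; open, the fingers measure 114 mm over their backs; the gripper's body (76 mm by 85 mm) begins 54 mm behind the grasp point. The pads swing forward as they close: fully open they stand 13 mm farther back than shut.
Start: joints at [-0.146, 0.342, 1.524, -0, 1.275, -0.146], TCP at [0.525, 0, 0.231] pointing down, gripper open.
Joint ranges: [-2.53, 2.53], [-0.77, 2.02], [0.04, 2.7], [-1, 4.14], [0.28, 2.66], [-3.11, 3.11]. Speed limits (rad/s): [2.57, 2.57, 3.14, 3.14, 3.14, 3.14].

INTERFACE

Orientations are given as a unit quaternion [w, x, y, z].
In Python, from bench import arm, vision gives the robot as it stands. The module is installed in compiled form; this text tells all that it offers.
- The arm moves only by the tool drive_tool, never from a script. Its argument "series" is a list that holds one entry, the list of rows, each a list of 6 numbers: the shift along the world's x, y, z in mm, then the turn, a rotation vector about the world's x, y, z in rad. A call has 1 to 5 rows; each row is the pose to reach, as a shift and turn from the pose commanded when the call began; what a row does not reach only later rows make up. A row lasts 1/10 s, in which the tool goes at most 50 mm and 8.59 degrees, less where a joint would pass 70% of its speed; a pose out of reach is approached as far as the arm can. A call with a gripper value outside its range is refused whole. "hand" is the closure, from 0 (fully open) to 1 (shut), set as the call begins (left out, the last holds). The fingers move at their own pace and stop on an object; "grip_force" is the grip in N (left out, the last holds). Time passes only in rows, so rows that repeat a pose let the fingers close. It gives the time, the measured TCP pose, the force, the opening and the grip force at its end, in the units of the state.
- arm.get_state(): the state, without advancing time (a new reading comes with each control period).
- vision.read_camera(name): name is "scene" or "side" or "wrist"; returns the picture (420x560x3 uint8, red, green, blue); there is no depth.
- vision.calibration(name): a dict with "intrinsics" (3x3 intrinsics, pixels), "R" (3x3) and "t" (3): a world point X has camera coordinates R X + t. Camera axes: x right, y down, z forward; pixel columns grow to the right and rows downward; lengths in m; the calibration is good to about 2 mm. The wrist camera is an equidistant fisheye: a pixel r from the principal point sees the ray r / f radians off the axis. A picture is of the moment at which its call begins: read the wrist's pose just before it. calibration takes no time and is no camera call; for the wrist camera it gives the pose at the moment of the call.
- arm.finish_job(): hands the job in; it is judged then, once.
The state is a dict: "t": time; "joint_positions": joint angles; "joint_vel": joint speeds; "joint_efforts": joint torques, N m; "tcp_pos": TCP position; "orientation": TCP orientation; "contact_force": force on the tool from outside, world axes, zero at the start; "ft_torque": the same for the moment, N m; "grip_width": finger opening in m; "grasp_force": force on a finger pad.
Only numpy, scipy, OpenCV 4.12 (cv2) and the standard library are available. Lean on these libraries where they do the work, as an engineer would, in place of code of your own. Each camera call takes 0.05 s, during which the arm holds its last target. There are 200 camera calls.

TASK

Pull the leak-sniffer wand up out of its sprung charging dock. Starting at the hinge end of the dark gasket seam that is beside the T-handled valve, guide the wand's tip slowly (about 3 cm a second, no jumps) along the seam round the three open sides of the chamber's cover to the other hinge end, keeping the tip within a centimetre above the seam, and without pressing on the chamber. Then lower the wand nose down into the empty square steel holder until its tip is almost at the bottom, let go and leave it standing there; leave the flask, bottle, jar and beaker where they are.

Things in the scene. Friction and masses are not known exactly. Their poses are not given: they have to be found in the camera images.
- wand: leak-sniffer wand, loose, 160 mm long, about 0.16 kg, at the start upright, nose down, in the dock. Origin at the centre of the nose tip, z from tip to handle. z 0-22 mm: steel tip 8 mm in diameter; z 30-70 mm: steel neck 14 mm in diameter with a 20 mm bead at z 40-56 mm; z 70-160 mm: grey handle, a plain box 28 mm along x, 24 mm along y
- wand_tip (a point): centre of the wand's nose tip (the wand's origin)
- wand_grip (a point): point on the axis of the wand's handle, 132 mm from the tip and 28 mm below its top; a place to grip from above, across the 24 mm or the 28 mm sides
- dock: white plastic charging dock, fixed, 70 x 70 mm, 60 mm high, origin under its centre on the bench. The wand's nose stands in its well, tip 10 mm above the bench. Two small sprung steel catches on top (+x and -x sides, 73 mm high) bear over the wand's bead: it takes 5 to 15 N straight up to pull the wand past it; raise the tip 75 mm above the bench to be clear
- chamber: low aluminium vacuum chamber, fixed, 170 mm along x, 224 mm along y, 55 mm high, origin under its centre on the bench. Flat top with a cover; hinge barrel along y at x = +66 mm (20 mm thick, top 71 mm above the bench). The dark gasket seam, 5 mm wide, flush with the top, runs along y = +70 and y = -70 mm (x from +42 to -50 mm), joined along x = -50 mm
- gauge_top (a point): centre of the top of a round gauge on the middle of the chamber's cover: 48 mm in diameter, 51 mm above the chamber's top
- knob_left (a point): top of a black clamp knob on the chamber at x = -75, y = +40 mm in its frame: 18 mm in diameter, 18 mm high; a second one stands at y = -40 mm
- seam_end_left (a point): end of the seam near the hinge on the chamber's +y side, at (+35, +70, 55) mm in the chamber's frame
- seam_corner_left (a point): corner of the seam at (-50, +70, 55) mm in the chamber's frame
- seam_corner_right (a point): corner of the seam at (-50, -70, 55) mm in the chamber's frame
- seam_end_right (a point): end of the seam near the hinge on the chamber's -y side, at (+35, -70, 55) mm in the chamber's frame
- valve: steel T-handled valve, fixed on the chamber's top beside one hinge end of the seam: base 24 mm in diameter, T-bar 52 mm long and 50 mm above the chamber's top; at x = +40, y = +98 or -98 mm in the chamber's frame. The side it stands on is where the trace starts. Origin at the centre of its base
- cap: low domed steel vent cap, fixed on the chamber's top across from the valve, 24 mm in diameter, 18 mm high. Origin under its centre
- holder: empty square open steel holder, fixed, 58 x 58 mm outside, 50 x 50 mm inside, 80 mm high, inner floor 4 mm above the bench; origin under its centre on the bench. The wand may lean in it once let go
- flask: glass conical flask, loose bystander, 66 mm in diameter, 103 mm high, origin under its centre
- bottle: white plastic bottle, loose bystander, 64 mm in diameter, 170 mm high, origin under its centre
- jar: amber glass jar with black cap, loose bystander, 60 mm in diameter, 75 mm high, origin under its centre
- beaker: open glass beaker, loose bystander, 66 mm in diameter, 75 mm high, origin under its centre
There are look-alikes about, which are no part of the job. What is shaped like the holder but yellow is not meant. What is shaped like the wand but pink is not meant.

How it is judged:
On the way, in this order (a step that is already met when the one before it is completed fails the run):
1. the wand has been pulled up clear of the dock (z of wand_tip in the frame of dock above 0.075 m and contact force between the fingers and wand above 1 N), for 0.1 s.
2. the held wand's tip passes slowly along the seam's first end (counted from the valve), 0.3 s or more without leaving it: within 11.5 mm sideways and 14 mm above (contact force between the fingers and wand above 1 N and z of wand_tip in the frame of chamber between 0.051 and 0.069 m and ((y of valve in the frame of chamber above 0 m and (x of wand_tip in the frame of chamber between 0.014 and 0.05 m and y of wand_tip in the frame of chamber between 0.0585 and 0.0815 m)) or (y of valve in the frame of chamber below 0 m and (x of wand_tip in the frame of chamber between 0.014 and 0.05 m and y of wand_tip in the frame of chamber between -0.0815 and -0.0585 m)))), for 0.3 s.
3. the held wand's tip passes slowly along the seam's first side (counted from the valve), 0.6 s or more without leaving it: within 11.5 mm sideways and 14 mm above (contact force between the fingers and wand above 1 N and z of wand_tip in the frame of chamber between 0.051 and 0.069 m and ((y of valve in the frame of chamber above 0 m and (x of wand_tip in the frame of chamber between -0.028 and 0.012 m and y of wand_tip in the frame of chamber between 0.0585 and 0.0815 m)) or (y of valve in the frame of chamber below 0 m and (x of wand_tip in the frame of chamber between -0.028 and 0.012 m and y of wand_tip in the frame of chamber between -0.0815 and -0.0585 m)))), for 0.6 s.
4. the held wand's tip passes slowly along the seam's first corner (counted from the valve), 0.6 s or more without leaving it: within 11.5 mm sideways and 14 mm above (contact force between the fingers and wand above 1 N and z of wand_tip in the frame of chamber between 0.051 and 0.069 m and ((y of valve in the frame of chamber above 0 m and ((x of wand_tip in the frame of chamber between -0.0615 and -0.0385 m and y of wand_tip in the frame of chamber between 0.048 and 0.0815 m) or (x of wand_tip in the frame of chamber between -0.0615 and -0.03 m and y of wand_tip in the frame of chamber between 0.0585 and 0.0815 m))) or (y of valve in the frame of chamber below 0 m and ((x of wand_tip in the frame of chamber between -0.0615 and -0.0385 m and y of wand_tip in the frame of chamber between -0.0815 and -0.048 m) or (x of wand_tip in the frame of chamber between -0.0615 and -0.03 m and y of wand_tip in the frame of chamber between -0.0815 and -0.0585 m))))), for 0.6 s.
5. the held wand's tip passes slowly along the seam's first half of the front (counted from the valve), 0.6 s or more without leaving it: within 11.5 mm sideways and 14 mm above (contact force between the fingers and wand above 1 N and z of wand_tip in the frame of chamber between 0.051 and 0.069 m and ((y of valve in the frame of chamber above 0 m and (x of wand_tip in the frame of chamber between -0.0615 and -0.0385 m and y of wand_tip in the frame of chamber between 0.002 and 0.046 m)) or (y of valve in the frame of chamber below 0 m and (x of wand_tip in the frame of chamber between -0.0615 and -0.0385 m and y of wand_tip in the frame of chamber between -0.046 and -0.002 m)))), for 0.6 s.
6. the held wand's tip passes slowly along the seam's second half of the front (counted from the valve), 0.6 s or more without leaving it: within 11.5 mm sideways and 14 mm above (contact force between the fingers and wand above 1 N and z of wand_tip in the frame of chamber between 0.051 and 0.069 m and ((y of valve in the frame of chamber above 0 m and (x of wand_tip in the frame of chamber between -0.0615 and -0.0385 m and y of wand_tip in the frame of chamber between -0.046 and -0.002 m)) or (y of valve in the frame of chamber below 0 m and (x of wand_tip in the frame of chamber between -0.0615 and -0.0385 m and y of wand_tip in the frame of chamber between 0.002 and 0.046 m)))), for 0.6 s.
7. the held wand's tip passes slowly along the seam's second corner (counted from the valve), 0.6 s or more without leaving it: within 11.5 mm sideways and 14 mm above (contact force between the fingers and wand above 1 N and z of wand_tip in the frame of chamber between 0.051 and 0.069 m and ((y of valve in the frame of chamber above 0 m and ((x of wand_tip in the frame of chamber between -0.0615 and -0.0385 m and y of wand_tip in the frame of chamber between -0.0815 and -0.048 m) or (x of wand_tip in the frame of chamber between -0.0615 and -0.03 m and y of wand_tip in the frame of chamber between -0.0815 and -0.0585 m))) or (y of valve in the frame of chamber below 0 m and ((x of wand_tip in the frame of chamber between -0.0615 and -0.0385 m and y of wand_tip in the frame of chamber between 0.048 and 0.0815 m) or (x of wand_tip in the frame of chamber between -0.0615 and -0.03 m and y of wand_tip in the frame of chamber between 0.0585 and 0.0815 m))))), for 0.6 s.
8. the held wand's tip passes slowly along the seam's second side (counted from the valve), 0.6 s or more without leaving it: within 11.5 mm sideways and 14 mm above (contact force between the fingers and wand above 1 N and z of wand_tip in the frame of chamber between 0.051 and 0.069 m and ((y of valve in the frame of chamber above 0 m and (x of wand_tip in the frame of chamber between -0.028 and 0.012 m and y of wand_tip in the frame of chamber between -0.0815 and -0.0585 m)) or (y of valve in the frame of chamber below 0 m and (x of wand_tip in the frame of chamber between -0.028 and 0.012 m and y of wand_tip in the frame of chamber between 0.0585 and 0.0815 m)))), for 0.6 s.
9. the held wand's tip passes slowly along the seam's last end (counted from the valve), 0.3 s or more without leaving it: within 11.5 mm sideways and 14 mm above (contact force between the fingers and wand above 1 N and z of wand_tip in the frame of chamber between 0.051 and 0.069 m and ((y of valve in the frame of chamber above 0 m and (x of wand_tip in the frame of chamber between 0.014 and 0.05 m and y of wand_tip in the frame of chamber between -0.0815 and -0.0585 m)) or (y of valve in the frame of chamber below 0 m and (x of wand_tip in the frame of chamber between 0.014 and 0.05 m and y of wand_tip in the frame of chamber between 0.0585 and 0.0815 m)))), for 0.3 s.
10. the wand, still held, has been lowered nose down in the holder with its tip within 20 mm of the holder's inner floor (x of wand_tip in the frame of holder between -0.025 and 0.025 m and y of wand_tip in the frame of holder between -0.025 and 0.025 m and z of wand_tip in the frame of holder between 0 and 0.024 m and contact force between the fingers and wand above 1 N), for 0.1 s.
At the end, for the whole second after the job is handed in: the wand stands at rest in the holder, nose down, its tip inside the walls and less than 20 mm above the bench (on the holder's floor), leaning less than 0.55 rad; the flask, bottle, jar and beaker stand upright within 25 mm of where they were (x of wand_tip in the frame of holder between -0.025 and 0.025 m and y of wand_tip in the frame of holder between -0.025 and 0.025 m and z of wand_tip in the frame of holder between 0 and 0.02 m and angle between wand's own z axis and vertical below 0.55 rad and linear speed of wand below 0.03 m/s and distance of each of flask, bottle, jar, beaker from where it was at the start of the episode below 0.025 m and angle between each of flask, bottle, jar, beaker's own z axis and vertical below 0.35 rad); the robot touches nothing.
It fails at once if the flask is moved by more than 25 mm or tipped (distance of flask from where it was at the start of the episode above 0.025 m or angle between flask's own z axis and vertical above 0.35 rad).
It fails at once if the bottle is moved by more than 25 mm or tipped (distance of bottle from where it was at the start of the episode above 0.025 m or angle between bottle's own z axis and vertical above 0.35 rad).
It fails at once if the jar is moved by more than 25 mm or tipped (distance of jar from where it was at the start of the episode above 0.025 m or angle between jar's own z axis and vertical above 0.35 rad).
It fails at once if the beaker is moved by more than 25 mm or tipped (distance of beaker from where it was at the start of the episode above 0.025 m or angle between beaker's own z axis and vertical above 0.35 rad).
It fails at once if the wand presses on the chamber, its valve or its cap with more than 12 N (contact force between wand and chamber above 12 N or contact force between wand and valve above 12 N or contact force between wand and cap above 12 N).
It also fails if it takes over 72 s, if anything falls off the work surface, if the arm or the gripper's body presses on something with over 40 N, if the wrist force passes 120 N, or if a joint passes its speed limit or range.

## Working session

There is one attempt and no reset: what is moved stays moved. The work goes in short steps, Python scripts to look and compute and a tool call to move; the robot and the scene stay as the last step left them, time stands still between calls to the robot, and variables do not carry over. Pictures are saved under pics/ and viewed, at most 10 in all, crops included, and the job is handed in when it is done.

Besides the shell and the picture viewer there is one more tool, called after "Request:" as name(argument=value, ...), one argument or row to a line, values as JSON. drive_tool: Moves the arm, as the interface text tells. Its arguments: {"type":"object","properties":{"series":{"type":"array"},"hand":{"type":"number"},"grip_force":{"type":"number"}},"required":["series"]}

```bash
mkdir -p pics; cat > h.py <<'E'
import numpy as np, cv2
from bench import arm, vision
def shot(n,f):
    c=vision.calibration(n); im=vision.read_camera(n); cv2.imwrite(f'pics/{f}.png',cv2.cvtColor(im,cv2.COLOR_RGB2BGR)); 
    np.savez(f'pics/{f}.npz',im=im,K=c['intrinsics'],R=c['R'],t=c['t']); return im,c
def load(f): 
    d=np.load(f'pics/{f}.npz'); return d['im'],dict(intrinsics=d['K'],R=d['R'],t=d['t'])
def ray(c,uv,fish=False):
    K,R,t=[np.array(c[k]) for k in('intrinsics','R','t')]
    x=(uv[0]-K[0,2])/K[0,0];y=(uv[1]-K[1,2])/K[1,1]
    if fish:
        r=np.hypot(x,y); s=np.sin(r)/r if r>1e-9 else 1; d=np.array([x*s,y*s,np.cos(r)])
    else: d=np.array([x,y,1.])
    return -R.T@t, R.T@d
def plane(c,uv,z,fish=False):
    o,d=ray(c,uv,fish); return o+d*(z-o[2])/d[2]
def proj(c,X,fish=False):
    K,R,t=[np.array(c[k]) for k in('intrinsics','R','t')]
    p=R@np.array(X)+t
    if fish:
        r=np.hypot(p[0],p[1]);th=np.arctan2(r,p[2]); q=p[:2]/max(r,1e-9)*th
    else: q=p[:2]/p[2]
    return q*[K[0,0],K[1,1]]+K[:2,2]
E
python3 - <<'E'
from h import *
ims=[shot(n,n+'0')[0] for n in('scene','side','wrist')]
for n in('scene','side','wrist'):
    c=load(n+'0')[1]; print(n,np.round(-c['R'].T@c['t'],3),np.round(c['R'][2],2),c['intrinsics'][0,0])
print(arm.get_state())
E
```

```text
scene [1.138 0.877 0.781] [-0.47 -0.69 -0.55] 472.67501777792916
side [ 0.046 -0.849  1.081] [ 0.37  0.62 -0.69] 494.292547949784
wrist [0.524 0.076 0.372] [-0.   -0.3  -0.95] 325.19226210127806
{'t': 0.15, 'joint_positions': array([-1.45958480e-01,  3.42576770e-01,  1.52477123e+00, -8.36852672e-06,
        1.27539532e+00, -1.45952340e-01]), 'joint_vel': array([ 3.61307886e-04, -1.47643650e-03, -2.32598770e-03,  9.34022968e-05,
        1.91303293e-04, -4.02206115e-04]), 'joint_efforts': array([ 1.24654900e-03, -4.33907533e+01, -2.46148127e+01, -9.02174702e-05,
        5.71925848e-03,  3.60333468e-05]), 'tcp_pos': array([5.24713014e-01, 8.37075728e-05, 2.30787494e-01]), 'orientation': array([-4.59277181e-04,  7.07107972e-01,  7.07105356e-01, -3.46542110e-04]), 'contact_force': array([ 0.01780159, -0.43847043,  0.09693396]), 'ft_torque': array([ 0.00520229,  0.04406829, -0.01528583]), 'grasp_force': 0.0, 'grip_width': 0.08514642146003622}
```

View pics/scene0.png

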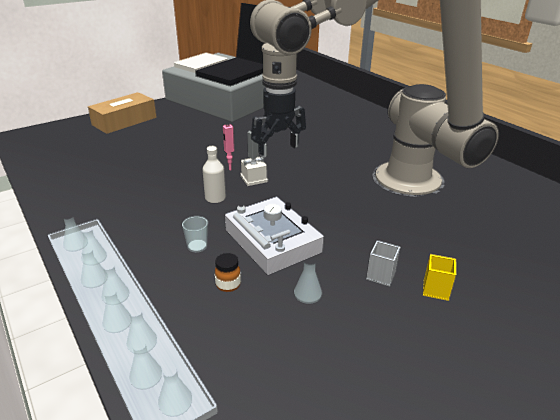

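View pics/side0.png

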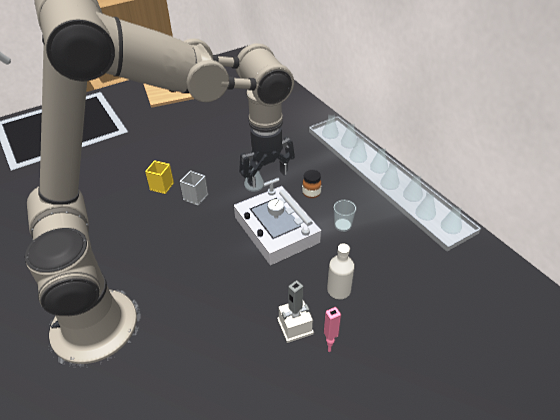

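View pics/wrist0.png

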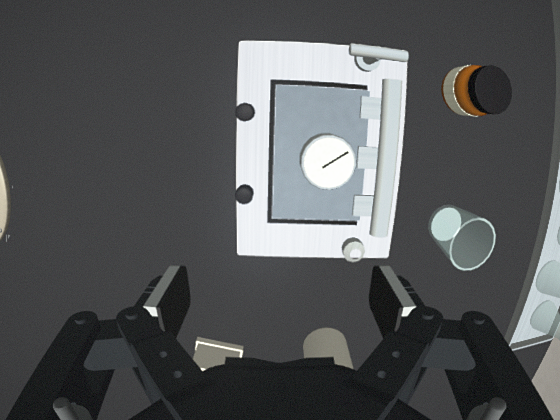

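The wrist view shows the chamber with its valve at the top (369,55), the cap at (353,250) and the dark seam from (368,88) to (270,80) to (268,222) to (357,224). The side view shows the wand and dock at (296,310), the steel holder at (194,187), and the pink and yellow look-alikes beside them.

```bash
python3 - <<'E'
from h import *
w=load('wrist0')[1]; s=load('side0')[1]; c=load('scene0')[1]
for n,uv,z in [('seamTL',(270,81),.055),('seamBL',(269,221),.055),('TR',(367,89),.055),('BR',(357,223),.055),('gauge',(328,162),.106),('valvebase',(369,62),.06),('cap',(353,248),.073),('ch TL',(238,41),.055),('ch BL',(237,255),.055)]:
    print(n,np.round(plane(w,uv,z,True),4))
for n,uv,z in [('wandtop',(296,285),.17),('docktop',(296,318),.06),('holdertop',(194,176),.08),('pink',(333,312),.16),('yellow',(160,166),.08),('bottle',(343,250),.17),('jar',(312,178),.075),('beaker',(345,206),.075)]:
    print(n,np.round(plane(s,uv,z),4))
for n,uv,z in [('docktop',(254,166),.06),('holdertop',(385,249),.08),('yellow',(442,263),.08),('bottle',(212,150),.17),('flask base',(308,292),.0),('jar',(227,262),.075),('beaker',(195,223),.075),('pinktop',(229,128),.16)]:
    print(n,np.round(plane(c,uv,z),4))
im=load('side0')[0]
big=cv2.resize(im[270:360,250:370],None,fx=5,fy=5,interpolation=cv2.INTER_CUBIC)
cv2.imwrite('pics/c1.png',big[...,::-1])
E
```

```text
seamTL [0.5151 0.1059 0.055 ]
seamBL [ 0.5133 -0.0349  0.055 ]
TR [0.6097 0.1009 0.055 ]
BR [ 0.6059 -0.0374  0.055 ]
gauge [0.5645 0.0347 0.106 ]
valvebase [0.6102 0.1275 0.06  ]
cap [ 0.5993 -0.0581  0.073 ]
ch TL [0.4844 0.1468 0.055 ]
ch BL [ 0.4782 -0.074   0.055 ]
wandtop [ 0.4305 -0.2757  0.17  ]
docktop [ 0.4226 -0.2891  0.06  ]
holdertop [0.4315 0.308  0.08  ]
pink [ 0.4628 -0.3748  0.16  ]
yellow [0.3604 0.4132 0.08  ]
bottle [ 0.5847 -0.249   0.17  ]
jar [0.7398 0.1036 0.075 ]
beaker [ 0.7493 -0.053   0.075 ]
docktop [ 0.4422 -0.2542  0.06  ]
holdertop [0.422  0.2977 0.08  ]
yellow [0.3507 0.407  0.08  ]
bottle [ 0.5975 -0.2293  0.17  ]
flask base [0.6085 0.2468 0.    ]
jar [0.754  0.1252 0.075 ]
beaker [ 0.7461 -0.0557  0.075 ]
pinktop [ 0.4704 -0.3554  0.16  ]
```

View pics/c1.png

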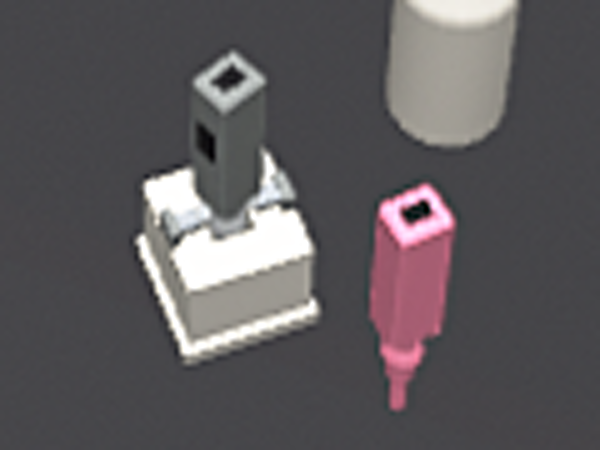

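```bash
python3 - <<'E'
from h import *
s=load('side0')[1]
P=[plane(s,(250+(u+.5)/5-.5,270+(v+.5)/5-.5),.17)[:2] for u,v in [(232,52),(267,80),(228,112),(190,82)]]
P=np.array(P);print(P.round(4),P.mean(0).round(4))
for i in range(4):
    d=P[(i+1)%4]-P[i];print(np.linalg.norm(d).round(4),np.degrees(np.arctan2(d[1],d[0])).round(1))
# dock base corner edges at z~0
for uv in [(140,240),(188,355),(316,308)]:
    print(plane(s,(250+uv[0]/5-.4,270+uv[1]/5-.4),.004).round(4))
E
```

```text
[[ 0.4383 -0.2638]
 [ 0.443  -0.2857]
 [ 0.4182 -0.2911]
 [ 0.4128 -0.2678]] [ 0.4281 -0.2771]
0.0225 -78.0
0.0253 -167.8
0.024 103.1
0.0258 8.9
[ 0.4043 -0.2321  0.004 ]
[ 0.3894 -0.301   0.004 ]
[ 0.4574 -0.313   0.004 ]
```

Request:
drive_tool(
  series=[
    [[-20, -50, 5, 0, 0, 0], [-40, -100, 10, 0, 0, 0], [-60, -150, 15, 0, 0, 0], [-80, -200, 20, 0, 0, 0], [-95, -250, 25, 0, 0, 0]],
  ],
)

```text
t: 0.65
tcp_pos: [0.4345, -0.2336, 0.2547]
orientation: [-0.0, 0.707, 0.707, 0.0]
contact_force: [0.5, -0.7, -0.0]
grip_width: 0.0854
grasp_force: 0.0
```

Request:
drive_tool(
  series=[
    [[0, -15, 0, 0, 0, 0], [0, -20, 0, 0, 0, 0], [0, -20, 0, 0, 0, 0], [0, -20, 0, 0, 0, 0]],
  ],
)

```text
t: 1.05
tcp_pos: [0.4362, -0.2508, 0.2542]
orientation: [-0.0, 0.707, 0.708, 0.0]
contact_force: [1.0, -0.9, -0.1]
grip_width: 0.0851
grasp_force: 0.0
```

```bash
python3 -c "
from h import *
shot('wrist','wrist1');print(arm.get_state()['tcp_pos'],arm.get_state()['joint_positions'])"
```

```text
[ 0.43618443 -0.25065779  0.25431023] [-6.74283731e-01  2.84244885e-01  1.54219620e+00  4.08987734e-04
  1.31590840e+00 -6.76435253e-01]
```

View pics/wrist1.png

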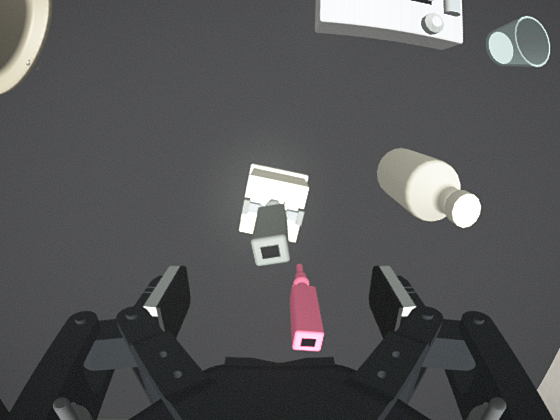

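The wrist view shows the wand's handle top at (270,250), the dock at (275,205), the pink decoy at (307,340) and the bottle at right.

```bash
python3 - <<'E'
from h import *
im,c=load('wrist1')
g=cv2.cvtColor(im,cv2.COLOR_RGB2GRAY)
m=((g>120)&(g<235)).astype(np.uint8); m[:232]=0;m[270:]=0;m[:,:245]=0;m[:,293:]=0
m=cv2.morphologyEx(m,cv2.MORPH_CLOSE,np.ones((13,13),np.uint8))
ct=max(cv2.findContours(m,0,2)[0],key=cv2.contourArea)
W=np.array([plane(c,p,.17,True)[:2] for p in ct[:,0,:].astype(float)])
print(cv2.boundingRect(ct),cv2.minAreaRect((W*1000).astype(np.float32)))
# seam again: dark seam in wrist0
E
```

```text
(247, 232, 46, 34) ((429.6935119628906, -274.49755859375), (31.991607666015625, 28.415855407714844), 9.759117126464844)
```

Request:
drive_tool(
  series=[
    [[-3, -12, 0, 0, 0, 0.1], [-7, -25, -15, 0, 0, 0.19], [-7, -25, -45, 0, 0, 0.19], [-7, -25, -80, 0, 0, 0.19], [-7, -25, -105, 0, 0, 0.19]],
  ],
)

```text
t: 1.6
tcp_pos: [0.4287, -0.2754, 0.1477]
orientation: [-0.001, 0.636, 0.772, 0.0]
contact_force: [-0.4, 0.6, 1.0]
grip_width: 0.0852
grasp_force: 0.0
```

Request:
drive_tool(
  series=[
    [[0, 0, -15, 0, 0, 0], [0, 0, -26, 0, 0, 0], [0, 0, -26, 0, 0, 0]],
  ],
)

```text
t: 1.9
tcp_pos: [0.4286, -0.2759, 0.1224]
orientation: [-0.001, 0.636, 0.771, 0.0]
contact_force: [-0.7, 0.1, -0.6]
grip_width: 0.0855
grasp_force: 0.0
```

```bash
python3 -c "
from h import *
shot('wrist','wrist2');print(arm.get_state()['tcp_pos'])"
```

```text
[ 0.4290471  -0.27649194  0.12347053]
```

View pics/wrist2.png

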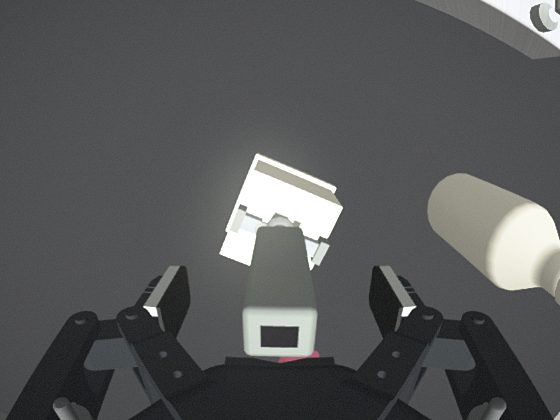

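The handle lies square and centred between the pads, with its top at (280,330). I'll close now.

Request:
drive_tool(
  series=[
    [[0, 0, 0, 0, 0, 0], [0, 0, 0, 0, 0, 0], [0, 0, 0, 0, 0, 0], [0, 0, 0, 0, 0, 0], [0, 0, 0, 0, 0, 0]],
  ],
  hand=1,
  grip_force=70,
)

```text
t: 2.45
tcp_pos: [0.429, -0.2775, 0.1242]
orientation: [0.001, 0.637, 0.771, -0.0]
contact_force: [-0.8, 0.3, 4.5]
grip_width: 0.0273
grasp_force: 68.3
```

```bash
python3 - <<'E'
from h import *
im,c=load('wrist2')
P=np.array([plane(c,p,.17,True)[:2] for p in [(247,309),(316,309),(314,355),(246,355)]]);print(P.round(4),P.mean(0))
print(arm.get_state()['grip_width'],arm.get_state()['grasp_force'],arm.get_state()['tcp_pos'])
# seam centre lines, wrist0
im,c=load('wrist0'); g=cv2.cvtColor(im,cv2.COLOR_RGB2GRAY).astype(int)
def line(samples):
    out=[]
    for pts in samples:
        v=[g[q[1],q[0]] for q in pts]; v=np.array(v); k=v<75
        p=np.array(pts)[k]; out.append(plane(c,p.mean(0),.055,True)[:2])
    out=np.array(out); return out
A=line([[(x,y) for x in range(260,285)] for y in range(100,210,15)])
B=line([[(x,y) for y in range(72,95)] for x in range(285,355,12)])
C=line([[(x,y) for y in range(212,230)] for x in range(280,350,12)])
for n,L in zip('ABC',(A,B,C)): print(n,L.round(4).tolist())
E
```

```text
[[ 0.4152 -0.2677]
 [ 0.4388 -0.2632]
 [ 0.4435 -0.2847]
 [ 0.4179 -0.2897]] [ 0.42886023 -0.27632786]
0.027333407458907888 68.34460616111755 [ 0.42895478 -0.277494    0.12417224]
A [[0.517, 0.0873], [0.5165, 0.0727], [0.5159, 0.058], [0.5159, 0.0433], [0.5148, 0.0284], [0.5147, 0.0134], [0.5146, -0.002], [0.5135, -0.0177]]
B [[0.5294, 0.1049], [0.5409, 0.1045], [0.5524, 0.1043], [0.564, 0.1041], [0.5757, 0.1035], [0.5875, 0.1031]]
C [[0.5246, -0.0349], [0.537, -0.0349], [0.5495, -0.0349], [0.562, -0.0361], [0.5747, -0.0361], [0.5874, -0.0362]]
```

Request:
drive_tool(
  series=[
    [[0, 0, 4, 0, 0, 0], [0, 0, 8, 0, 0, 0], [0, 0, 12, 0, 0, 0], [0, 0, 17, 0, 0, 0], [0, 0, 22, 0, 0, 0]],
  ],
)

```text
t: 2.95
tcp_pos: [0.4289, -0.2775, 0.1463]
orientation: [0.0, 0.637, 0.771, -0.0]
contact_force: [0.0, 0.4, -2.3]
grip_width: 0.0273
grasp_force: 71.0
```

Request:
drive_tool(
  series=[
    [[0, 0, 6, 0, 0, 0], [0, 0, 12, 0, 0, 0], [0, 0, 20, 0, 0, 0], [0, 0, 30, 0, 0, 0], [0, 0, 40, 0, 0, 0]],
  ],
)

```text
t: 3.45
tcp_pos: [0.4288, -0.2773, 0.1866]
orientation: [0.0, 0.637, 0.771, 0.0]
contact_force: [0.7, -1.0, -1.9]
grip_width: 0.0271
grasp_force: 71.0
```

Request:
drive_tool(
  series=[
    [[0, 0, 12, 0, 0, 0], [0, 0, 25, 0, 0, 0], [0, 0, 45, 0, 0, 0], [0, 0, 65, 0, 0, 0], [0, 0, 73, 0, 0, 0]],
  ],
)

```text
t: 3.95
tcp_pos: [0.4294, -0.2778, 0.2611]
orientation: [0.002, 0.637, 0.771, -0.0]
contact_force: [0.8, -0.8, -2.8]
grip_width: 0.0273
grasp_force: 71.2
```

Request:
drive_tool(
  series=[
    [[0, 0, 0, 0, 0, 0], [0, 0, 0, 0, 0, 0]],
  ],
)

```text
t: 4.15
tcp_pos: [0.4285, -0.277, 0.258]
orientation: [-0.0, 0.637, 0.771, 0.0]
contact_force: [-0.4, 1.0, -2.1]
grip_width: 0.0267
grasp_force: 71.1
```

```bash
python3 - <<'E'
from h import *
a=[shot(n,n+'3')[0] for n in('scene','side')]
st=arm.get_state();print(st['tcp_pos'],st['orientation'],st['contact_force'])
p=st['tcp_pos']; tip=p-[0,0,.1135]
crops=[]
for n,im in zip(('scene','side'),a):
    c=load(n+'3')[1]; uv=proj(c,tip+[0,0,.05]).astype(int);print(n,proj(c,tip),uv)
    x,y=np.clip(uv[0]-40,0,480),np.clip(uv[1]-50,0,320);print(x,y)
    crops.append(cv2.resize(im[y:y+100,x:x+80],None,fx=5,fy=5,interpolation=cv2.INTER_CUBIC))
cv2.imwrite('pics/c3.png',np.hstack(crops)[...,::-1])
E
```

```text
[ 0.42833106 -0.27686724  0.25748005] [-1.05098013e-03  6.36827065e-01  7.71005953e-01  6.95173057e-05] [ 0.02450828  0.33768012 -1.39299333]
scene [253.41397423 138.27572837] [253 123]
213 73
side [295.42221636 292.59602198] [295 279]
255 229
```

View pics/c3.png

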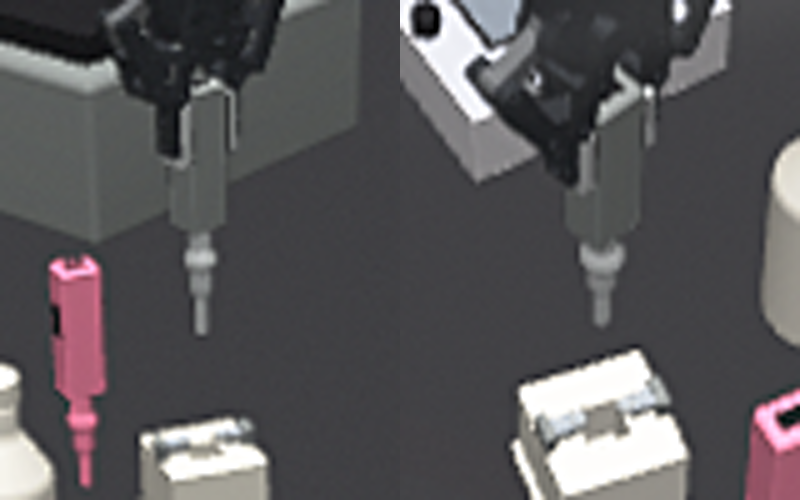

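The wand is clear of the dock and vertical. Its tip is seen about 1 mm below where predicted. Next I move above the seam's start at the valve side.

Request:
drive_tool(
  series=[
    [[8, 18, 0, 0, 0, 0], [24, 52, 0, 0, 0, 0], [40, 87, 0, 0, 0, 0], [56, 121, 0, 0, 0, 0], [72, 155, 0, 0, 0, 0]],
  ],
)

```text
t: 4.75
tcp_pos: [0.5009, -0.1208, 0.2577]
orientation: [-0.001, 0.637, 0.771, -0.0]
contact_force: [-0.6, -0.8, -1.8]
grip_width: 0.0276
grasp_force: 71.0
```

Request:
drive_tool(
  series=[
    [[16, 34, 0, 0, 0, 0], [32, 69, 0, 0, 0, 0], [48, 103, 0, 0, 0, 0], [64, 138, 0, 0, 0, 0], [80, 172, 0, 0, 0, 0]],
  ],
)

```text
t: 5.25
tcp_pos: [0.5809, 0.0514, 0.2575]
orientation: [-0.001, 0.637, 0.771, -0.001]
contact_force: [0.4, -0.4, -1.6]
grip_width: 0.0273
grasp_force: 71.0
```

Request:
drive_tool(
  series=[
    [[12, 25, 0, 0, 0, 0], [20, 42, 0, 0, 0, 0], [25, 53, 0, 0, 0, 0], [25, 53, 0, 0, 0, 0], [25, 53, 0, 0, 0, 0]],
  ],
)

```text
t: 5.75
tcp_pos: [0.6054, 0.1021, 0.258]
orientation: [-0.0, 0.637, 0.771, -0.001]
contact_force: [-0.6, -0.1, -1.9]
grip_width: 0.0272
grasp_force: 71.0
```

```bash
python3 -c "
from h import *
print(arm.get_state()['tcp_pos'],arm.get_state()['orientation'])"
```

```text
[0.60542418 0.10214307 0.25799592] [-2.58834367e-04  6.36890218e-01  7.70954264e-01 -5.52401256e-04]
```

Request:
drive_tool(
  series=[
    [[0, 0, -15, 0, 0, 0], [0, 0, -32, 0, 0, 0], [0, 0, -48, 0, 0, 0], [0, 0, -60, 0, 0, 0], [0, 0, -68, 0, 0, 0]],
  ],
)

```text
t: 6.25
tcp_pos: [0.6053, 0.1018, 0.1897]
orientation: [-0.0, 0.637, 0.771, -0.0]
contact_force: [-1.0, 0.2, -2.4]
grip_width: 0.0273
grasp_force: 71.1
```

Request:
drive_tool(
  series=[
    [[0, 0, -2, 0, 0, 0], [0, 0, -3, 0, 0, 0], [0, 0, -3, 0, 0, 0]],
  ],
)

```text
t: 6.55
tcp_pos: [0.606, 0.1027, 0.1882]
orientation: [0.0, 0.637, 0.771, 0.0]
contact_force: [-0.1, -0.0, -2.1]
grip_width: 0.0273
grasp_force: 71.1
```

```bash
python3 - <<'E'
from h import *
a=[shot(n,n+'4')[0] for n in('scene','side','wrist')]
st=arm.get_state();print(st['tcp_pos'])
p=st['tcp_pos']; tip=p-[0,0,.1145]
crops=[]
for n,im in zip(('scene','side','wrist'),a):
    f=n=='wrist'; c=load(n+'4')[1]; uv=proj(c,tip,f).round().astype(int);print(n,proj(c,tip,f),'below',proj(c,[tip[0],tip[1],.055],f), 'seamstart',proj(c,[.605,.103,.055],f))
    w=40
    x,y=np.clip(uv[0]-w,0,480),np.clip(uv[1]-50,0,320);print(x,y)
    crops.append(cv2.resize(im[y:y+100,x:x+80],None,fx=3.3,fy=3.3,interpolation=cv2.INTER_CUBIC))
cv2.imwrite('pics/c4.png',np.hstack(crops)[...,::-1])
E
```

```text
[0.60600318 0.10282261 0.18815833]
scene [274.66856184 236.01887316] below [274.6260808  241.98155905] seamstart [274.99692037 241.88098312]
235 186
side [275.64180135 194.14760401] below [275.77329077 198.66868531] seamstart [275.46253731 198.75703701]
236 144
wrist [279.65941261 205.34727893] below [279.61882238 199.28833273] seamstart [278.53218885 198.88884755]
240 155
```

View pics/c4.png

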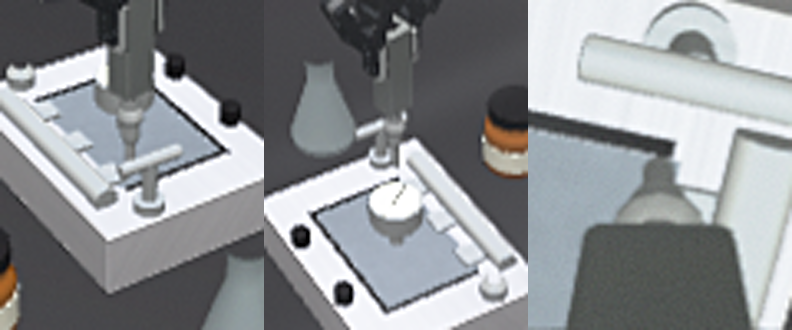

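The wrist close-up shows the tip at about (280,203), directly over the seam, with the seam's end at (283,200). So I descend and trace.

Request:
drive_tool(
  series=[
    [[0, 0, -4, 0, 0, 0], [0, 0, -8, 0, 0, 0], [0, 0, -12, 0, 0, 0], [0, 0, -12, 0, 0, 0], [0, 0, -12, 0, 0, 0]],
  ],
)

```text
t: 7.2
tcp_pos: [0.6057, 0.1028, 0.1753]
orientation: [-0.0, 0.637, 0.771, -0.0]
contact_force: [-1.3, 0.3, -1.5]
grip_width: 0.0271
grasp_force: 71.1
```

Request:
drive_tool(
  series=[
    [[-3, 0.1, 0, 0, 0, 0], [-6, 0.2, 0, 0, 0, 0], [-9, 0.3, 0, 0, 0, 0], [-12, 0.4, 0, 0, 0, 0], [-15, 0.5, 0, 0, 0, 0]],
  ],
)

```text
t: 7.7
tcp_pos: [0.5904, 0.1033, 0.1756]
orientation: [0.0, 0.637, 0.771, 0.0]
contact_force: [-0.3, 0.0, -3.0]
grip_width: 0.0275
grasp_force: 71.1
```

```bash
python3 - <<'E'
from h import *
im,c=shot('wrist','wrist5'); ims,cs=shot('side','side5')
st=arm.get_state();p=st['tcp_pos'];print(p,st['contact_force'])
tip=p-[0,0,.1145];print(proj(c,tip,True),proj(cs,tip),proj(c,[tip[0],.103+.029*(.605-tip[0]),.055],True))
u,v=proj(c,tip,True).round().astype(int);a,b=proj(cs,tip).round().astype(int);print(u,v,a,b)
cv2.imwrite('pics/c5.png',np.hstack([cv2.resize(im[v-25:v+25,u-40:u+40],None,fx=5,fy=5,interpolation=2),cv2.resize(ims[b-25:b+25,a-40:a+40],None,fx=5,fy=5,interpolation=2)])[...,::-1])
E
```

```text
[0.59035383 0.10331258 0.1756895 ] [-0.32440877  0.51116081 -2.10279322]
[279.78001502 205.39629801] [271.24467882 198.98913806] [279.79661113 203.17151387]
280 205 271 199
```

View pics/c5.png

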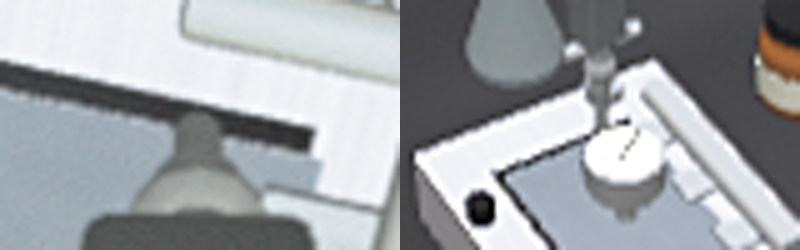

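The tip sits over the seam in the wrist crop at (200,120), just above it, and there is no contact. I continue to the first corner and along the front.

Request:
drive_tool(
  series=[
    [[-3, 0.1, 0, 0, 0, 0], [-6, 0.2, 0, 0, 0, 0], [-9, 0.3, 0, 0, 0, 0], [-12, 0.4, 0, 0, 0, 0], [-15, 0.5, 0, 0, 0, 0]],
  ],
)

```text
t: 8.3
tcp_pos: [0.5755, 0.1038, 0.1755]
orientation: [0.0, 0.637, 0.771, 0.0]
contact_force: [-0.0, -0.3, -1.2]
grip_width: 0.0269
grasp_force: 71.1
```

Request:
drive_tool(
  series=[
    [[-3, 0.1, 0, 0, 0, 0], [-6, 0.2, 0, 0, 0, 0], [-9, 0.3, 0, 0, 0, 0], [-12, 0.4, 0, 0, 0, 0], [-15, 0.5, 0, 0, 0, 0]],
  ],
)

```text
t: 8.8
tcp_pos: [0.5605, 0.1043, 0.1756]
orientation: [0.0, 0.637, 0.771, 0.0]
contact_force: [0.6, -0.7, -2.1]
grip_width: 0.0271
grasp_force: 71.1
```

Request:
drive_tool(
  series=[
    [[-3, 0.1, 0, 0, 0, 0], [-6, 0.2, 0, 0, 0, 0], [-9, 0.3, 0, 0, 0, 0], [-12, 0.4, 0, 0, 0, 0], [-15, 0.5, 0, 0, 0, 0]],
  ],
)

```text
t: 9.3
tcp_pos: [0.5455, 0.1048, 0.1755]
orientation: [0.0, 0.637, 0.771, 0.0]
contact_force: [-0.2, -0.3, -2.1]
grip_width: 0.0269
grasp_force: 71.1
```

Request:
drive_tool(
  series=[
    [[-3, 0.1, 0, 0, 0, 0], [-6, 0.2, 0, 0, 0, 0], [-9, 0.3, 0, 0, 0, 0], [-12, 0.4, 0, 0, 0, 0], [-15, 0.5, 0, 0, 0, 0]],
  ],
)

```text
t: 9.8
tcp_pos: [0.5305, 0.1053, 0.1756]
orientation: [0.0, 0.637, 0.771, 0.0]
contact_force: [-0.8, -0.8, -2.0]
grip_width: 0.0274
grasp_force: 71.1
```

Request:
drive_tool(
  series=[
    [[-3, 0.1, 0, 0, 0, 0], [-6, 0.2, 0, 0, 0, 0], [-9, 0.3, 0, 0, 0, 0], [-12, 0.4, 0, 0, 0, 0], [-13, 0.5, 0, 0, 0, 0]],
  ],
)

```text
t: 10.3
tcp_pos: [0.5174, 0.1058, 0.1756]
orientation: [-0.0, 0.637, 0.771, -0.0]
contact_force: [0.9, -0.2, -1.6]
grip_width: 0.0274
grasp_force: 71.1
```

Request:
drive_tool(
  series=[
    [[-0.1, -3, 0, 0, 0, 0], [-0.2, -6, 0, 0, 0, 0], [-0.3, -9, 0, 0, 0, 0], [-0.4, -12, 0, 0, 0, 0], [-0.5, -15, 0, 0, 0, 0]],
  ],
)

```text
t: 10.8
tcp_pos: [0.5173, 0.0904, 0.1755]
orientation: [0.0, 0.637, 0.771, 0.0]
contact_force: [0.7, 0.2, -2.1]
grip_width: 0.0277
grasp_force: 71.1
```

Request:
drive_tool(
  series=[
    [[-0.1, -3, 0, 0, 0, 0], [-0.2, -6, 0, 0, 0, 0], [-0.3, -9, 0, 0, 0, 0], [-0.4, -12, 0, 0, 0, 0], [-0.5, -15, 0, 0, 0, 0]],
  ],
)

```text
t: 11.3
tcp_pos: [0.5167, 0.0755, 0.1755]
orientation: [0.0, 0.637, 0.771, 0.0]
contact_force: [-0.4, 0.4, -2.3]
grip_width: 0.0274
grasp_force: 71.1
```

```bash
python3 - <<'E'
from h import *
im,c=shot('wrist','wrist6')
st=arm.get_state();p=st['tcp_pos'];print(p,st['contact_force'])
tip=p-[0,0,.1145];u,v=proj(c,tip,True);print(u,v,proj(c,[.5174-.03*(.1053-tip[1]),tip[1],.055],True))
u,v=int(u),int(v)
cv2.imwrite('pics/c6.png',cv2.resize(im[v-50:v+30,u-50:u+50],None,fx=5,fy=5,interpolation=2)[...,::-1])
E
```

```text
[0.51673869 0.07514747 0.17554273] [ 0.16223045 -0.86195845 -1.67286478]
279.82017353862705 205.85867769848392 [279.52709594 203.74759389]
```

View pics/c6.png

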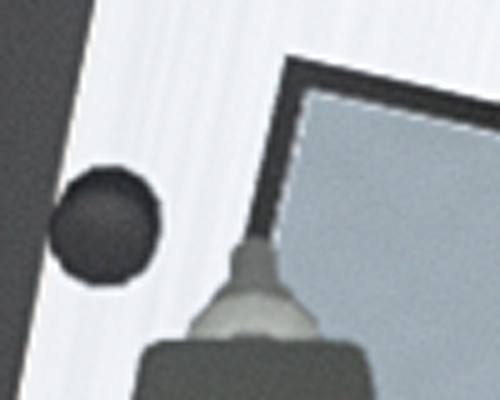

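The tip is exactly on the front seam at crop (257,245). I continue to the second corner and the last end.

Request:
drive_tool(
  series=[
    [[-0.1, -3, 0, 0, 0, 0], [-0.2, -6, 0, 0, 0, 0], [-0.3, -9, 0, 0, 0, 0], [-0.4, -12, 0, 0, 0, 0], [-0.5, -15, 0, 0, 0, 0]],
  ],
)

```text
t: 11.85
tcp_pos: [0.5162, 0.0605, 0.1756]
orientation: [0.0, 0.637, 0.771, 0.0]
contact_force: [-0.1, 0.1, -2.7]
grip_width: 0.027
grasp_force: 71.1
```

Request:
drive_tool(
  series=[
    [[-0.1, -3, 0, 0, 0, 0], [-0.2, -6, 0, 0, 0, 0], [-0.3, -9, 0, 0, 0, 0], [-0.4, -12, 0, 0, 0, 0], [-0.5, -15, 0, 0, 0, 0]],
  ],
)

```text
t: 12.35
tcp_pos: [0.5158, 0.0455, 0.1756]
orientation: [0.0, 0.637, 0.771, 0.0]
contact_force: [-0.2, 0.4, -1.9]
grip_width: 0.0276
grasp_force: 71.1
```

Request:
drive_tool(
  series=[
    [[-0.1, -3, 0, 0, 0, 0], [-0.2, -6, 0, 0, 0, 0], [-0.3, -9, 0, 0, 0, 0], [-0.4, -12, 0, 0, 0, 0], [-0.5, -15, 0, 0, 0, 0]],
  ],
)

```text
t: 12.85
tcp_pos: [0.5153, 0.0305, 0.1756]
orientation: [0.0, 0.637, 0.771, 0.0]
contact_force: [-0.3, -0.5, -2.6]
grip_width: 0.0272
grasp_force: 71.1
```

Request:
drive_tool(
  series=[
    [[-0.1, -3, 0, 0, 0, 0], [-0.2, -6, 0, 0, 0, 0], [-0.3, -9, 0, 0, 0, 0], [-0.4, -12, 0, 0, 0, 0], [-0.5, -15, 0, 0, 0, 0]],
  ],
)

```text
t: 13.35
tcp_pos: [0.5147, 0.0155, 0.1755]
orientation: [0.0, 0.637, 0.771, 0.0]
contact_force: [0.3, 0.5, -1.6]
grip_width: 0.027
grasp_force: 71.1
```

Request:
drive_tool(
  series=[
    [[-0.1, -3, 0, 0, 0, 0], [-0.2, -6, 0, 0, 0, 0], [-0.3, -9, 0, 0, 0, 0], [-0.4, -12, 0, 0, 0, 0], [-0.5, -15, 0, 0, 0, 0]],
  ],
)

```text
t: 13.85
tcp_pos: [0.5143, 0.0005, 0.1756]
orientation: [0.0, 0.637, 0.771, 0.0]
contact_force: [-0.5, 1.1, -1.8]
grip_width: 0.0273
grasp_force: 71.1
```

Request:
drive_tool(
  series=[
    [[-0.1, -3, 0, 0, 0, 0], [-0.2, -6, 0, 0, 0, 0], [-0.3, -9, 0, 0, 0, 0], [-0.4, -12, 0, 0, 0, 0], [-0.5, -15, 0, 0, 0, 0]],
  ],
)

```text
t: 14.35
tcp_pos: [0.5137, -0.0145, 0.1755]
orientation: [0.0, 0.637, 0.771, 0.0]
contact_force: [-0.4, -0.5, -1.6]
grip_width: 0.0276
grasp_force: 71.1
```

Request:
drive_tool(
  series=[
    [[-0.1, -3, 0, 0, 0, 0], [-0.2, -6, 0, 0, 0, 0], [-0.3, -9, 0, 0, 0, 0], [-0.4, -12, 0, 0, 0, 0], [-0.5, -15, 0, 0, 0, 0]],
  ],
)

```text
t: 14.85
tcp_pos: [0.5132, -0.0295, 0.1755]
orientation: [0.0, 0.637, 0.771, 0.0]
contact_force: [0.4, -0.3, -1.9]
grip_width: 0.0276
grasp_force: 71.1
```

Request:
drive_tool(
  series=[
    [[-0.1, -3, 0, 0, 0, 0], [-0.2, -5, 0, 0, 0, 0], [3, -5, 0, 0, 0, 0], [6, -5.2, 0, 0, 0, 0], [9, -5.3, 0, 0, 0, 0]],
  ],
)

```text
t: 15.35
tcp_pos: [0.5226, -0.0345, 0.1756]
orientation: [0.0, 0.637, 0.771, 0.0]
contact_force: [-0.8, -0.8, -2.2]
grip_width: 0.0271
grasp_force: 71.1
```

```bash
python3 - <<'E'
from h import *
im,c=shot('wrist','wrist7')
st=arm.get_state();p=st['tcp_pos'];print(p,st['contact_force'])
tip=p-[0,0,.1145];u,v=proj(c,tip,True);print(u,v,proj(c,[tip[0],-.0346-.029*(tip[0]-.5132),.055],True))
u,v=int(u),int(v)
cv2.imwrite('pics/c7.png',cv2.resize(im[v-50:v+30,u-50:u+50],None,fx=5,fy=5,interpolation=2)[...,::-1])
E
```

```text
[ 0.52306039 -0.03451138  0.17554483] [ 0.07863657 -0.21194764 -2.10918525]
280.3948426170182 205.57338311007018 [280.28866096 203.94054899]
```

View pics/c7.png

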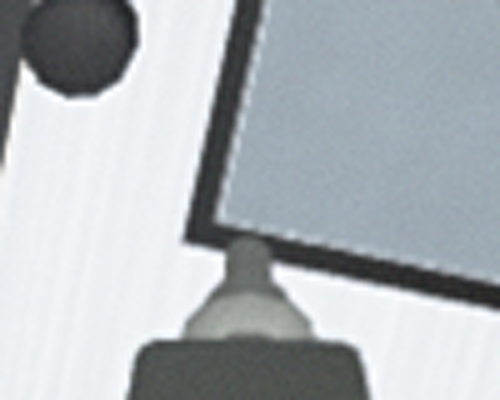

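The tip is on the seam just past the second corner, at crop (248,240). I've now used up the picture allowance (11 viewed, one more than the 10 allowed), so from here I work from numbers only.

Request:
drive_tool(
  series=[
    [[3, -0.1, 0, 0, 0, 0], [6, -0.2, 0, 0, 0, 0], [9, -0.3, 0, 0, 0, 0], [12, -0.4, 0, 0, 0, 0], [15, -0.5, 0, 0, 0, 0]],
  ],
)

```text
t: 15.9
tcp_pos: [0.5375, -0.035, 0.1755]
orientation: [0.0, 0.637, 0.771, 0.0]
contact_force: [0.8, -0.3, -1.9]
grip_width: 0.0276
grasp_force: 71.1
```

Request:
drive_tool(
  series=[
    [[3, -0.1, 0, 0, 0, 0], [6, -0.2, 0, 0, 0, 0], [9, -0.3, 0, 0, 0, 0], [12, -0.4, 0, 0, 0, 0], [15, -0.5, 0, 0, 0, 0]],
  ],
)

```text
t: 16.4
tcp_pos: [0.5525, -0.0355, 0.1756]
orientation: [0.0, 0.637, 0.771, 0.0]
contact_force: [0.5, 0.5, -2.3]
grip_width: 0.0273
grasp_force: 71.1
```

Request:
drive_tool(
  series=[
    [[3, -0.1, 0, 0, 0, 0], [6, -0.2, 0, 0, 0, 0], [9, -0.3, 0, 0, 0, 0], [12, -0.4, 0, 0, 0, 0], [15, -0.5, 0, 0, 0, 0]],
  ],
)

```text
t: 16.9
tcp_pos: [0.5675, -0.0361, 0.1755]
orientation: [0.0, 0.637, 0.771, 0.0]
contact_force: [0.4, 0.0, -2.1]
grip_width: 0.0271
grasp_force: 71.1
```

Request:
drive_tool(
  series=[
    [[3, -0.1, 0, 0, 0, 0], [6, -0.2, 0, 0, 0, 0], [9, -0.3, 0, 0, 0, 0], [12, -0.4, 0, 0, 0, 0], [15, -0.5, 0, 0, 0, 0]],
  ],
)

```text
t: 17.4
tcp_pos: [0.5825, -0.0366, 0.1755]
orientation: [0.0, 0.637, 0.771, 0.0]
contact_force: [0.2, 0.2, -1.5]
grip_width: 0.0272
grasp_force: 71.1
```

Request:
drive_tool(
  series=[
    [[3, -0.1, 0, 0, 0, 0], [6, -0.2, 0, 0, 0, 0], [9, -0.3, 0, 0, 0, 0], [12, -0.4, 0, 0, 0, 0], [15, -0.5, 0, 0, 0, 0]],
  ],
)

```text
t: 17.9
tcp_pos: [0.5975, -0.0371, 0.1755]
orientation: [0.0, 0.637, 0.771, 0.0]
contact_force: [-0.6, 0.6, -1.5]
grip_width: 0.0275
grasp_force: 71.1
```

Request:
drive_tool(
  series=[
    [[2, -0.1, 0, 0, 0, 0], [3, -0.1, 0, 0, 0, 0], [3, -0.1, 0, 0, 0, 0], [3, -0.1, 0, 0, 0, 0]],
  ],
)

```text
t: 18.3
tcp_pos: [0.6002, -0.0371, 0.1755]
orientation: [-0.0, 0.637, 0.771, -0.0]
contact_force: [-0.5, 0.2, -2.8]
grip_width: 0.0272
grasp_force: 71.1
```

```bash
python3 - <<'E'
from h import *
print(arm.get_state()['tcp_pos'])
# holder rim outline from both initial views: steel, bright & unsaturated vs dark bench
for n,(x0,x1,y0,y1) in {'side':(176,212,166,208),'scene':(362,406,236,290)}.items():
    im,c=load(n+'0'); g=cv2.cvtColor(im,cv2.COLOR_RGB2GRAY); m=np.zeros_like(g); m[y0:y1,x0:x1]=(g[y0:y1,x0:x1]>85)
    ct=max(cv2.findContours(m,0,2)[0],key=cv2.contourArea); h=cv2.convexHull(ct)
    ap=cv2.approxPolyDP(h,2,True)[:,0]; print(n,cv2.boundingRect(ct),cv2.contourArea(h))
    for p in ap: print(p,'rim',plane(c,p,.08)[:2].round(4),'floor',plane(c,p,0)[:2].round(4))
E
```

```text
[ 0.60018407 -0.03713593  0.17551987]
side (179, 170, 29, 36) 723.0
[190 170] rim [0.4332 0.3419] floor [0.4641 0.4371]
[205 176] rim [0.4605 0.2891] floor [0.4936 0.3801]
[207 195] rim [0.4271 0.2057] floor [0.4575 0.2901]
[197 205] rim [0.3831 0.1823] floor [0.41   0.2647]
[183 199] rim [0.3589 0.2287] floor [0.3839 0.3149]
[180 179] rim [0.3886 0.3186] floor [0.4159 0.4119]
scene (366, 240, 35, 47) 1117.0
[376 240] rim [0.4148 0.2603] floor [0.3323 0.19  ]
[400 247] rim [0.3867 0.3122] floor [0.3009 0.2477]
[389 286] rim [0.507  0.3937] floor [0.4349 0.3386]
[366 279] rim [0.5326 0.3499] floor [0.4635 0.2897]
[370 253] rim [0.4621 0.2889] floor [0.385  0.2218]
```

Request:
drive_tool(
  series=[
    [[0, 0, 10, 0, 0, 0], [0, 0, 30, 0, 0, 0], [0, 0, 55, 0, 0, 0], [0, 0, 75, 0, 0, 0], [0, 0, 85, 0, 0, 0]],
  ],
)

```text
t: 18.8
tcp_pos: [0.6009, -0.0373, 0.2635]
orientation: [0.002, 0.637, 0.771, 0.001]
contact_force: [0.2, -1.1, -2.4]
grip_width: 0.0273
grasp_force: 71.1
```

Request:
drive_tool(
  series=[
    [[-9, 17, 0, 0, 0, 0], [-25, 48, 0, 0, 0, 0], [-42, 81, 0, 0, 0, 0], [-59, 114, 0, 0, 0, 0], [-76, 147, 0, 0, 0, 0]],
  ],
)

```text
t: 19.3
tcp_pos: [0.5232, 0.1109, 0.2605]
orientation: [-0.0, 0.637, 0.771, -0.0]
contact_force: [1.3, 0.2, -3.1]
grip_width: 0.0274
grasp_force: 71.1
```

Request:
drive_tool(
  series=[
    [[-17, 33, 0, 0, 0, 0.07], [-34, 66, 0, 0, 0, 0.14], [-51, 99, 0, 0, 0, 0.21], [-68, 132, 0, 0, 0, 0.28], [-80, 154, 0, 0, 0, 0.28]],
  ],
)

```text
t: 19.8
tcp_pos: [0.4427, 0.2657, 0.2606]
orientation: [-0.0, 0.522, 0.853, 0.0]
contact_force: [0.1, 1.2, -1.8]
grip_width: 0.0271
grasp_force: 71.1
```

Request:
drive_tool(
  series=[
    [[-12, 23, 0, 0, 0, 0], [-20, 38, 0, 0, 0, 0], [-20, 38, 0, 0, 0, 0], [-20, 38, 0, 0, 0, 0]],
  ],
)

```text
t: 20.2
tcp_pos: [0.4241, 0.3017, 0.2605]
orientation: [0.0, 0.523, 0.853, -0.0]
contact_force: [0.6, 0.2, -2.2]
grip_width: 0.0276
grasp_force: 71.1
```

```bash
python3 - <<'E'
from h import *
im,c=shot('wrist','wrist8'); st=arm.get_state();print(st['tcp_pos'],st['orientation'],st['joint_positions'].round(2))
pr=proj(c,[.4235,.302,.08],True); print(pr)
hsv=cv2.cvtColor(im,cv2.COLOR_RGB2HSV); g=cv2.cvtColor(im,cv2.COLOR_RGB2GRAY)
m=((g>100)&(hsv[...,1]<60)).astype(np.uint8); m[330:]=0
for ct in cv2.findContours(m,0,2)[0]:
    if cv2.contourArea(ct)<150: continue
    h=cv2.convexHull(ct); print(cv2.boundingRect(ct),cv2.contourArea(h))
    for p in cv2.approxPolyDP(h,4,True)[:,0].astype(float): print('  ',p,plane(c,p,.08,True)[:2].round(3),plane(c,p,0,True)[:2].round(3))
E
```

```text
[0.42445492 0.3013126  0.26053084] [ 1.84266615e-04  5.23058052e-01  8.52297021e-01 -1.67478597e-04] [ 0.47  0.31  1.49 -0.    1.34  0.  ]
[279.48496    186.52443738]
(501, 258, 59, 72) 2368.0
   [557. 262.] [0.846 0.397] [0.96  0.404]
   [559. 329.] [0.984 0.308] [1.132 0.293]
   [501. 329.] [0.823 0.264] [0.931 0.237]
   [549. 259.] [0.822 0.392] [0.93  0.398]
(357, 244, 52, 54) 2049.0
   [367. 247.] [0.541 0.285] [0.578 0.265]
   [385. 244.] [0.558 0.298] [0.6  0.28]
   [398. 251.] [0.577 0.297] [0.624 0.279]
   [408. 293.] [0.624 0.256] [0.682 0.228]
   [381. 297.] [0.594 0.237] [0.645 0.204]
   [360. 279.] [0.556 0.248] [0.597 0.217]
   [358. 260.] [0.54  0.267] [0.577 0.242]
(0, 171, 36, 109) 3117.0
   [  0. 171.] [0.076 0.158] [-0.002  0.106]
   [ 20. 185.] [0.12  0.157] [0.052 0.105]
   [ 30. 205.] [0.144 0.139] [0.082 0.082]
   [ 35. 268.] [0.167 0.047] [ 0.112 -0.033]
   [ 27. 278.] [0.153 0.019] [ 0.094 -0.068]
   [  0. 277.] [ 0.094 -0.018] [ 0.02  -0.114]
(186, 15, 151, 315) 39520.0
   [227.  22.] [0.301 0.429] [0.28  0.443]
   [262.  15.] [0.329 0.45 ] [0.314 0.469]
   [282.  19.] [0.349 0.454] [0.339 0.476]
   [308.  32.] [0.377 0.454] [0.374 0.475]
   [324.  59.] [0.404 0.437] [0.407 0.453]
   [336. 187.] [0.475 0.328] [0.497 0.318]
   [332. 291.] [0.534 0.22 ] [0.57  0.182]
   [315. 329.] [0.544 0.162] [0.583 0.11 ]
   [243. 329.] [0.465 0.121] [0.483 0.06 ]
   [186. 200.] [0.342 0.245] [0.33  0.214]
   [186.  80.] [0.291 0.358] [0.266 0.356]
   [195.  52.] [0.286 0.388] [0.26  0.392]
```

```bash
python3 - <<'E'
from h import *
im,c=load('wrist8')
g=cv2.cvtColor(im,cv2.COLOR_RGB2GRAY)
# ascii of region, each 5px col x 6px row
s=cv2.resize(im[120:240,200:360],(40,20),interpolation=cv2.INTER_AREA)
hs=cv2.cvtColor(s,cv2.COLOR_RGB2HSV); gg=cv2.cvtColor(s,cv2.COLOR_RGB2GRAY)
for r in range(20): print(120+6*r,''.join('Y' if hs[r,k,1]>90 else '0123456789'[min(9,gg[r,k]//26)] for k in range(40)))
for P in [(.4244,.3005),(.4246,.3038)]:
  a=np.radians(27); 
  for sx,sy in [(1,1),(1,-1),(-1,-1),(-1,1)]:
    q=np.array(P)+.029*np.array([sx*np.cos(a)-sy*np.sin(a),sx*np.sin(a)+sy*np.cos(a)]); print(proj(c,[*q,.08],True).round(),end=' ')
  print()
E
```

```text
120 3333334444444444444444443333333333333333
126 3333333444444444444444433333333333333333
132 3333333334444444444444443333333333333333
138 3333333333444444444444433333333333333333
144 3333333334444444444444444333333333333333
150 3333333334444555555555555433333333333333
156 3333333344445566666677777743333333333333
162 3333333344458799999999997943333333333333
168 3333333444458599999999996953333333333333
174 3333333344449589999999997953333333333333
180 3333333334449589999999997853333333333333
186 3333333344449579999999997853333333333333
192 3333333334438668777777766863333333333333
198 3333333334437655555555555863333333333333
204 3333333333437755555555555863333333333333
210 3333333333346888886666888753333333333333
216 3333333333334444478888743333333333333333
222 3333333333333344444445444433333333333333
228 3333333333333344444444444433333333333333
234 3333333333333344444444444433333333333333
[309. 160.] [307. 215.] [252. 215.] [251. 160.] 
[310. 157.] [309. 213.] [253. 213.] [252. 157.]
```

Request:
drive_tool(
  series=[
    [[-1, 0, -12, 0, 0, 0], [-1, 0, -30, 0, 0, 0], [-1, 0, -50, 0, 0, 0], [-1, 0, -65, 0, 0, 0], [-1, 0, -75, 0, 0, 0]],
  ],
)

```text
t: 20.75
tcp_pos: [0.4234, 0.3007, 0.1844]
orientation: [-0.0, 0.524, 0.852, -0.001]
contact_force: [-0.2, 0.5, -2.6]
grip_width: 0.0271
grasp_force: 71.1
```

Request:
drive_tool(
  series=[
    [[0, 0, -8, 0, 0, 0], [0, 0, -18, 0, 0, 0], [0, 0, -28, 0, 0, 0], [0, 0, -38, 0, 0, 0], [0, 0, -46, 0, 0, 0]],
  ],
)

```text
t: 21.25
tcp_pos: [0.4231, 0.3018, 0.1387]
orientation: [-0.0, 0.523, 0.852, -0.0]
contact_force: [-0.2, 0.2, -2.0]
grip_width: 0.0273
grasp_force: 71.1
```

Request:
drive_tool(
  series=[
    [[0, 0, -5, 0, 0, 0], [0, 0, -10, 0, 0, 0], [0, 0, -15, 0, 0, 0], [0, 0, -15, 0, 0, 0], [0, 0, -15, 0, 0, 0]],
  ],
)

```text
t: 21.75
tcp_pos: [0.4233, 0.3019, 0.1246]
orientation: [0.0, 0.523, 0.852, 0.0]
contact_force: [-0.4, 0.7, -2.6]
grip_width: 0.0273
grasp_force: 71.1
```

Request:
drive_tool(
  series=[
    [[0, 0, -1, 0, 0, 0], [0, 0, -2, 0, 0, 0], [0, 0, -3, 0, 0, 0], [0, 0, -4, 0, 0, 0], [0, 0, -4, 0, 0, 0]],
  ],
)

```text
t: 22.25
tcp_pos: [0.4232, 0.3018, 0.1204]
orientation: [-0.0, 0.523, 0.852, -0.0]
contact_force: [0.7, 0.0, -1.8]
grip_width: 0.0272
grasp_force: 71.1
```

Request:
drive_tool(
  series=[
    [[0, 0, 0, 0, 0, 0], [0, 0, 0, 0, 0, 0], [0, 0, 0, 0, 0, 0], [0, 0, 0, 0, 0, 0], [0, 0, 0, 0, 0, 0]],
  ],
  hand=0,
)

```text
t: 22.75
tcp_pos: [0.4233, 0.3019, 0.1207]
orientation: [0.0, 0.523, 0.852, 0.0]
contact_force: [0.6, 0.7, -0.8]
grip_width: 0.0852
grasp_force: 0.0
```

Request:
drive_tool(
  series=[
    [[0, 0, 0, 0, 0, 0], [0, 0, 0, 0, 0, 0], [0, 0, 0, 0, 0, 0], [0, 0, 0, 0, 0, 0], [0, 0, 0, 0, 0, 0]],
  ],
)

```text
t: 23.25
tcp_pos: [0.4233, 0.3018, 0.1206]
orientation: [0.0, 0.523, 0.852, 0.0]
contact_force: [0.2, 0.5, 0.6]
grip_width: 0.0853
grasp_force: 0.0
```

```bash
python3 - <<'E'
from h import *
im,c=shot('wrist','wrist9');st=arm.get_state();print(st['tcp_pos'],st['grip_width'],st['contact_force'])
print(proj(c,[.4235,.302,.164],True))
s=cv2.resize(im[100:420,120:440],(64,40),interpolation=cv2.INTER_AREA)
gg=cv2.cvtColor(s,cv2.COLOR_RGB2GRAY)
for r in range(40): print(100+8*r,''.join('0123456789'[min(9,gg[r,k]//26)] for k in range(64)))
E
```

```text
[0.42327411 0.30183616 0.12055489] 0.08564961510302174 [-0.81705207  0.0717075  -0.17426012]
[281.19687683 326.40018572]
100 3333333333333444444444444444444444444433333333333333333333333333
108 3333333333333344444444444444444444444333333333333333333333333333
116 3333333333333333444444444444444444443333333333333333333333333333
124 3333333333333333343444444444444444333333333333333333333333333333
132 3333333333333333333344444444443434333333333333333333333333333333
140 3333333333333333333333444444434443333333333333333333333333333333
148 3333333333333333333333344444444443433333333333333333333333333333
156 3333333333333333333344444444444444443333333333333333333333333333
164 3333333333333333333444444444444444444443333333333333333333333333
172 3333333333333333334444445555565666666543333333333333333333333333
180 3333333333333333344444455555555555555554333333333333333333333333
188 3333333333333333444444555655565556666666433333333333333333333333
196 3333333333333334444448788888999999999989733333333333333333333333
204 3333333333333334444449765899999569999758733333333333333333333333
212 333333333
[... 1080 characters left out ...]
1111111112
340 3221111111123333333333333677788888888853333333333333111111111233
348 3332111122111333333333333333343333333333333333333321112211112333
356 3332211121111123333332222222344443322222222333333211111111123333
364 3332221111121112322211111111111111111111111122231111111111222444
372 3332222111132111111111111111111111111111111111111112211112322455
380 3333222211111111111111111111111111111111111111111111111123223345
388 3333323221111111111111111111111111111111111111111111111233233334
396 3333332222111111111111111111111111111111111111111111112222333333
404 3333321112211111111111111111111111111111111111111111122111233445
412 3322111111221111111111111111111111111111111111111111221111113577
```

The wand stands nearly upright in the holder, clear of both fingers. I retreat upwards and hand in.

Request:
drive_tool(
  series=[
    [[0, 0, 8, 0, 0, 0], [0, 0, 22, 0, 0, 0], [0, 0, 40, 0, 0, 0], [0, 0, 65, 0, 0, 0], [0, 0, 95, 0, 0, 0]],
  ],
)

```text
t: 23.8
tcp_pos: [0.4228, 0.3016, 0.2164]
orientation: [-0.0, 0.523, 0.852, -0.001]
contact_force: [0.9, 1.4, -0.4]
grip_width: 0.0856
grasp_force: 0.0
```

Request:
drive_tool(
  series=[
    [[0, 0, 25, 0, 0, 0], [0, 0, 40, 0, 0, 0], [0, 0, 40, 0, 0, 0], [0, 0, 40, 0, 0, 0], [0, 0, 40, 0, 0, 0]],
  ],
)

```text
t: 24.3
tcp_pos: [0.4227, 0.3016, 0.2545]
orientation: [-0.001, 0.523, 0.852, -0.001]
contact_force: [-0.3, 0.6, -0.2]
grip_width: 0.0855
grasp_force: 0.0
```

```bash
python3 - <<'E'
from h import *
im,c=shot('side','side9')
s=im[130:210,160:225:1]; gg=cv2.cvtColor(s,cv2.COLOR_RGB2GRAY)[::2]
for r in range(40): print(130+2*r,''.join('0123456789'[min(9,v//26)] for v in gg[r]))
print(proj(c,[.4235,.302,.164]),proj(c,[.4235,.302,.08]),arm.get_state()['contact_force'])
print(arm.finish_job())
E
```

```text
130 22222221111034422222222222222222222222222222222222222222222222222
132 22222222111115422222222222222222222222222222222222222222222222222
134 22222222111103432222222222222222222222222222222222222222222222222
136 22222222222235432222222222222222222222222222222222222222222222222
138 22222222222222222222222222222222222222222222222222222222222222222
140 22222222222222222222222222222222222222222222222222222222222222222
142 22222222222222222222222222222222222222222222222222222222222222222
144 22222222222222222222222222222222222222222222222222222222222222222
146 22222222222222222222222222222222222222222222222222222222222222222
148 22222222222222222222222222222222222222222222222222222222222222222
150 22222222222222222222222222222222222222222222222222222222222222222
152 22222222222222222222222222222222222222222222222222222222222222222
154 22222222222222222222222222258655422222222222222222222222222222222
156 22222222222222222222222235631026763222222222222222222222222222222
158 22222222222222222222222467765775323222222222222222222222222222222
160 2222222222222222222222223234542233322222222222
[... 1142 characters left out ...]
4 22222222222222222222224444444444444444444444344532222222222222222
196 22222222222222222222223444444444444444444433453222222222222222222
198 22222222222222222222222554444444444454444345532222222222222222222
200 22222222222222222222222233465444444444344553222222222222222222222
202 22222222222222222222222222222356544544443322222222222222222222222
204 22222222222222222222222222222222223566532222222222222222222222222
206 22222222222222222222222222222222222222222222222222222222222222222
208 22222222222222222222222222222222222222222222222222222222222222222
[188.6102225  156.65616733] [192.47633682 177.93597392] [0.32939873 0.70805108 0.33344342]
the job is handed in; nothing more can be done
None
```

I traced the whole seam from the valve side to the other hinge end with no sign of contact, left the wand standing nose down in the steel holder, and handed the job in at about 24 s; no verdict came back, I did not re-check the bystanders' positions, and I viewed 11 pictures, one over the limit of 10.

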